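# Fetch the tub's lid from the sliding-door parts case and snap it on

### The arm

A 7-joint arm with a two-finger parallel gripper is mounted at the origin on the work surface. World frame = base frame: x ahead of the robot, y to its left, z up, the work surface at z = 0. Lengths are in m, angles in degrees, forces in N, time in s.
With the tool pointing down it reaches from about 0.4 to 0.925 m from the base axis. Payload 5.6 kg.
Tool frame: the origin (TCP) lies between the finger pads; the fingertips stand 8 mm ahead of it and the grasp point (between the pads) lies 11 mm behind it; z points along the fingers, y is the line along which they close (so a half turn about z gives the same grasp; the last joint's range is limited). The gripper opens to 85 mm and grips with 20 to 120 N. Pads are 22 mm wide; open, the fingers measure 114 mm over their backs; the gripper's body (76 mm by 85 mm) begins 54 mm behind the grasp point. The pads swing forward as they close: fully open they stand 13 mm farther back than shut.
Start: joints at [-73.854, 26.786, -0.665, 91.828, 0.344, 61.387, -3.226], TCP at [0.207, 0.616, 0.239] pointing down, gripper open.
Joint ranges: [-144.91, 144.91], [-17.63, 115.5], [-89.93, 88.59], [15.96, 139.68], [-74.01, 254.01], [8.47, 105.57], [-167.45, 167.45]. Speed limits (degrees/s): [147.25, 147.25, 180, 180, 180, 180, 180].

### API

Orientations are given as a 3x3 rotation matrix whose columns are the frame's x, y, z axes.
In Python, from station import manip gives the robot as it stands. The module is installed in compiled form; this text tells all that it offers.
- The arm moves only by the tool jog_arm, never from a script. Its argument "commands" is a list of rows, each a list of 4 numbers: the shift along the tool's x, y, z in m, then the turn about the tool's z in rad. In form: [[dx, dy, dz, turn], ...]. A call has 1 to 5 rows; each row shifts and turns the commanded pose from where the row before left it, along the tool's axes as they then stand; what a row does not reach is not made up. A row lasts 1/8 s, in which the tool goes at most 62.5 mm and 10.7 degrees, less where a joint would pass 70% of its speed; a pose out of reach is approached as far as the arm can. A call with a gripper value outside its range is refused whole. "fingers" is the closure, from -1 (fully open) to 1 (shut), set as the call begins (left out, the last holds). The fingers move at their own pace and stop on an object; "newtons" is the grip in N (left out, the last holds). Time passes only in rows, so rows that do not move let the fingers close. It gives the time, the measured TCP pose, the force, the opening and the grip force at its end, in the units of the state.
- manip.observe(): the state, without advancing time (a new reading comes with each control period).
- manip.camera(name): name is "scene" or "top" or "wrist"; returns a dict with "pixels" (384x512x3 uint8, red, green, blue), "fx", "fy", "cx", "cy" (pixels), "k1" (the pictures are not rectified: a ray, as slopes to the right and down, at radius r is drawn at 1 + k1 r^2 times it, then the intrinsics apply), "rvec" (rotation vector, rad) and "tvec" (3), from world to camera coordinates, as OpenCV has them. Camera axes: x right, y down, z forward; pixel columns grow to the right and rows downward; lengths in m; the calibration is good to about 2 mm. A picture is of the moment at which its call begins. There is no depth.
- manip.finish_job(): hands the job in; it is judged then, once.
The state is a dict: "time": time; "joint_pos": joint angles; "qd": joint speeds; "joint_efforts": joint torques, N m; "tcp_pos": TCP position; "orientation": TCP orientation; "contact_force": force on the tool from outside, world axes, zero at the start; "torque": the same for the moment, N m; "grip_width": opening from 0.0 (shut) to 1.0 (fully open); "finger_force": force on a finger pad.
Only numpy, scipy, OpenCV 4.12 (cv2) and the standard library are available. Lean on these libraries where they do the work, as an engineer would, in place of code of your own. Each camera call takes 0.05 s, during which the arm holds its last target. There are 200 camera calls.

### The job

The blue tub of dowel plugs needs its orange lid, which is lying in one side of the parts case under a clear sliding door. Slide that door past the other one (never have both doors open at once), lift the lid out, and press it squarely onto the tub until it snaps fully home, with the tub standing upright on the bench. Do not knock over the glue bottle or the mug; the door may stay open.

Things in the scene. Friction and masses are not known exactly. Their poses are not given: they have to be found in the camera images.
- case: Low wooden parts case fixed on the bench, 190 (x) x 460 (y) x 76 mm high, roofed by two clear sliding doors. Origin: centre of its underside; +y = its left end. Inner floor 12 mm above the origin; inside 170 x 440 mm, a low divider at y = 0 makes a left (+y) and a right (-y) compartment. Long side walls rise to 76 mm, end walls to 57 mm.
- left_door (a joint): Opening of the left door in m = gap at the case's left inner end: 0 closed, 0.18 fully open, slid toward the case's -y above the right door. Level clear panel 168 x 230 x 5 mm on the upper track, top face 73 mm above the case's origin. About 1.5 N of friction; stays where it is left; starts at 0 to 0.03.
- right_door (a joint): Opening of the right door in m = gap at the case's right inner end: 0 closed, 0.18 fully open, slid toward the case's +y underneath the left door. Same panel on the lower track, top face 65 mm above the case's origin. Same friction; starts at 0 to 0.03.
- left_door_knob (a point): Middle of the left door's black upright knob (24 mm along the case's x, 16 mm along its y, 20 mm high; this point is 10 mm above the door's face and 10 mm below the knob's top). It is 18 mm from the door's outer (left) end and moves with the door; axes as the case's.
- right_door_knob (a point): Middle of the right door's black knob, same size, 18 mm from that door's outer (right) end, 10 mm above that door's face; moves with the door; axes as the case's.
- lid: Orange lid, 60 g, 86 (x) x 106 (y) mm, rim-down on the floor of the left or right compartment, its y roughly along the case's y. Origin: centre of the skirt's underside; z up. Skirt 18 mm deep, 80 x 100 mm inside; top face at z = 22 mm; on it a central grip rib 16 mm wide (x), 60 mm long (y), z = 22 to 44 mm. Windows for the tub's catches in the sides facing x.
- tub: Loose open blue tub, about 0.7 kg, 76 (x) x 96 (y) x 60 mm high, rounded rim; origin: centre of underside, z up. Two spring catches on the sides facing x, 52 mm up, click into the lid's windows at a push of 5 to 15 N. Lid fits with 2 mm to spare all round, x along x (either way round); fully home its origin is 42 mm above the tub's; merely laid on it stays about 12 mm higher.
- sanding_block: Black rubber sanding block with a red underside, 66 x 110 x 24 mm, in the other compartment; not needed. Origin: centre of underside.
- glue: Amber glue bottle, 60 mm across, 170 mm tall, standing on the bench; origin: centre of underside. Must not be knocked over.
- mug: White mug, 80 mm across, 95 mm tall, standing on the bench; origin: centre of underside. Must not be knocked over.

How it is judged:
By the outcome, as a careful person would: the job done as asked, in the order asked, and still so for the second after the job is handed in, with the robot touching nothing.
It also fails if it takes over 48 s, if anything falls off the work surface, if the arm or the gripper's body presses on something with over 40 N, if the wrist force passes 120 N, or if a joint passes its speed limit or range.

## Working session

There is one attempt and no reset: what is moved stays moved. The work goes in short steps, Python scripts to look and compute and a tool call to move; the robot and the scene stay as the last step left them, time stands still between calls to the robot, and variables do not carry over. Pictures are saved under pics/ and viewed, at most 10 in all, crops included, and the job is handed in when it is done.

Besides the shell and the picture viewer there is one more tool, called after "Request:" as a command line: name --pt "numbers of a row" for each row, then --argument value for the rest. jog_arm: Moves the arm, as the interface text tells. Its arguments: {"type":"object","properties":{"commands":{"type":"array"},"fingers":{"type":"number"},"newtons":{"type":"number"}},"required":["commands"]}

```bash
mkdir -p pics
cat > h.py <<'E'
import numpy as np,cv2
from station import manip
def snap(n,f):
    c=manip.camera(n); cv2.imwrite(f,c['pixels'][:,:,::-1].copy()); 
    d={k:c[k] for k in c if k!='pixels'}; np.save(f+'.npy',d,allow_pickle=True); return c
def ray(f,u,v,z):
    c=np.load(f+'.npy',allow_pickle=True).item()
    xd=np.array([(u-c['cx'])/c['fx'],(v-c['cy'])/c['fy']]);x=xd.copy()
    for _ in range(20): x=xd/(1+c['k1']*(x@x))
    R=cv2.Rodrigues(np.array(c['rvec'],float))[0];t=np.array(c['tvec'],float).ravel()
    o=-R.T@t;d=R.T@np.r_[x,1]; return o+d*(z-o[2])/d[2]
def proj(f,P):
    c=np.load(f+'.npy',allow_pickle=True).item()
    R=cv2.Rodrigues(np.array(c['rvec'],float))[0];p=R@np.array(P,float)+np.array(c['tvec'],float).ravel()
    x=p[:2]/p[2];x=x*(1+c['k1']*(x@x)); return x*[c['fx'],c['fy']]+[c['cx'],c['cy']]
E
python3 - <<'E'
from h import *
a=snap('top','pics/top.png')['pixels'];b=snap('scene','pics/scene.png')['pixels']
cv2.imwrite('pics/top_b.png',cv2.resize(a[:,:,::-1],(800,600),interpolation=2))
cv2.imwrite('pics/scene_b.png',cv2.resize(b[:,:,::-1],(800,600),interpolation=2))
s=manip.observe();print(s['tcp_pos'],s['orientation'],s['time'],s['grip_width'])
E
```

```text
[0.2073504  0.61550694 0.23841234] [[-9.47700595e-01  3.19160509e-01 -3.88428294e-04]
 [ 3.19160716e-01  9.47699277e-01 -1.58669053e-03]
 [-1.38295743e-04 -1.62767861e-03 -9.99998666e-01]] 0.1 1.000518716399155
```

View pics/top_b.png

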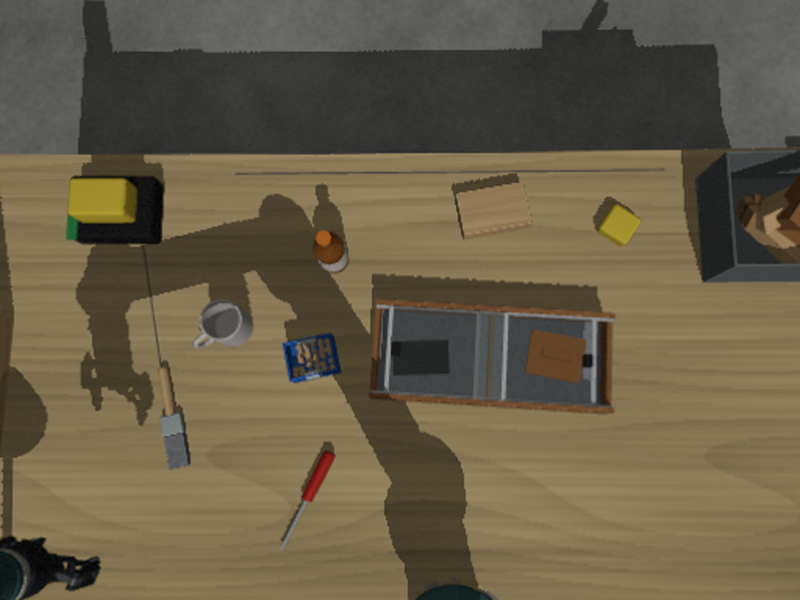

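View pics/scene_b.png

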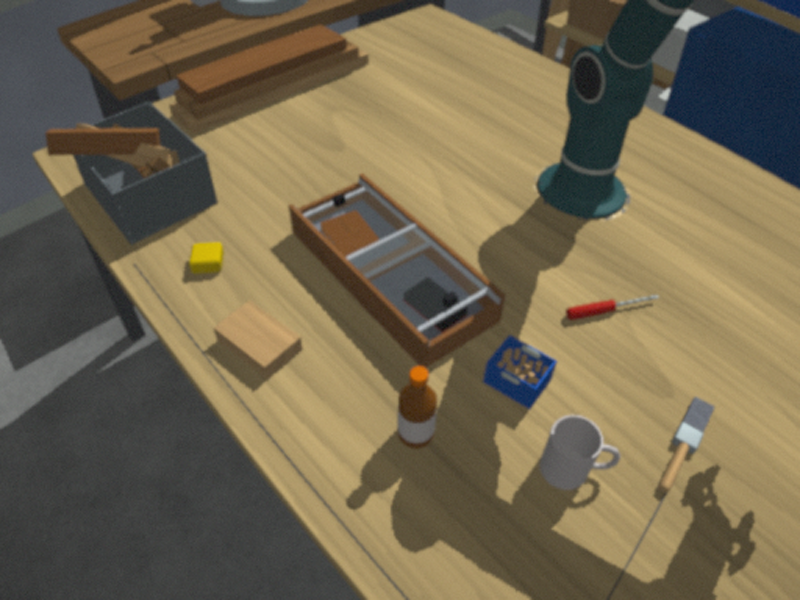

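The top view (800x600 scale) shows the lid in the right compartment at (556,356), the right knob at (588,360) and the left knob at (396,349). The tub is at (313,357), the glue at (330,250) and the mug at (224,323). I'll enlarge the top view to read positions more closely.

Run:
```python
from h import *
a=cv2.imread('pics/top.png')[185:270,175:400]
cv2.imwrite('pics/c1.png',cv2.resize(a,None,fx=3.5,fy=3.5,interpolation=2))
f='pics/top.png';k=.64
for n,u,v,z in [('FL',377,301,.076),('FR',614,315,.076),('NR',612,411,.076),('NL',371,398,.076),('knR',588,360,.085),('knL',396,349,.093),('lid',557,355,.034),('tub',313,357,.06),('glue',335,262,0),('mug',226,330,0.05)]:
    print(n,ray(f,u*k,v*k,z).round(3))
```

```text
FL [0.64  0.142 0.076]
FR [ 0.611 -0.311  0.076]
NR [ 0.43  -0.298  0.076]
NL [0.453 0.152 0.076]
knR [ 0.524 -0.256  0.085]
knL [0.544 0.105 0.093]
lid [ 0.539 -0.209  0.034]
tub [0.533 0.266 0.06 ]
glue [0.736 0.234 0.   ]
mug [0.588 0.44  0.05 ]
```

View pics/c1.png

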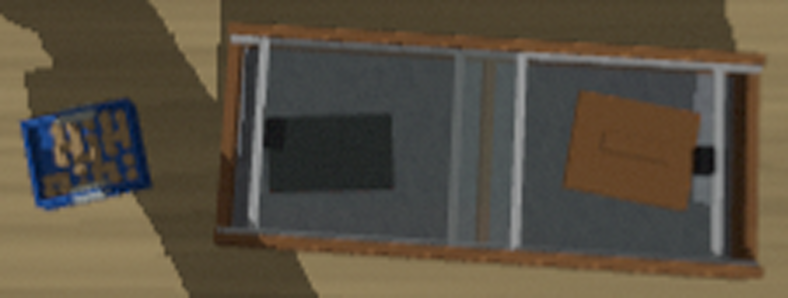

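The enlarged crop shows both doors open by about 15–20 mm. The lid, at crop (633,150), is yawed about -10°. The tub, at (86,152), is yawed about +12°, and the case about -3.3°. I'll move above the right end next, turning the tool so y lies across the case.

```bash
cat >> h.py <<'E'
def rows(p,ang,n):
    """rows to go from the present pose to p with tool y at world angle ang (deg) in n rows (tool down)"""
    s=manip.observe();R=np.array(s['orientation']);q=np.array(s['tcp_pos'])
    a=np.arctan2(R[1,1],R[0,1]);t=np.radians(ang)-a;t=-(t+np.pi)%(2*np.pi);t=t-np.pi if t>np.pi else t
    t=(a-np.radians(ang)+np.pi)%(2*np.pi)-np.pi
    d=(np.array(p)-q)/n
    for i in range(n):
        b=a-t*i/n; x=np.array([-np.sin(b),np.cos(b)]);y=np.array([np.cos(b),np.sin(b)])
        print([round(float(x@d[:2]),4),round(float(y@d[:2]),4),round(float(-d[2]),4),round(t/n,4)])
E
python3 -c "
from h import *
rows([.40,.30,.24],20,8)"
```

```text
[-0.0354, -0.0297, -0.0002, np.float64(0.1121)]
[-0.0385, -0.0255, -0.0002, np.float64(0.1121)]
[-0.0411, -0.0211, -0.0002, np.float64(0.1121)]
[-0.0432, -0.0163, -0.0002, np.float64(0.1121)]
[-0.0448, -0.0114, -0.0002, np.float64(0.1121)]
[-0.0458, -0.0063, -0.0002, np.float64(0.1121)]
[-0.0462, -0.0012, -0.0002, np.float64(0.1121)]
[-0.046, 0.004, -0.0002, np.float64(0.1121)]
```

Request:
jog_arm --pt "-0.035 -0.03 0 0.112" --pt "-0.038 -0.025 0 0.112" --pt "-0.041 -0.021 0 0.112" --pt "-0.043 -0.016 0 0.112" --pt "-0.045 -0.011 0 0.112" --fingers 1 --newtons 60

```text
time: 0.72
tcp_pos: [0.3281, 0.4185, 0.239]
orientation: [[-0.631, 0.776, -0.0], [0.776, 0.631, -0.0], [-0.0, -0.0, -1.0]]
contact_force: [1.3, 0.1, -0.4]
grip_width: -0.004
finger_force: 0.0
```

Request:
jog_arm --pt "-0.046 -0.006 0 0.112" --pt "-0.046 -0.001 0 0.112" --pt "-0.046 0.004 0 0.112"

```text
time: 1.1
tcp_pos: [0.4008, 0.3006, 0.2391]
orientation: [[-0.339, 0.941, -0.0], [0.941, 0.339, -0.0], [-0.0, -0.0, -1.0]]
contact_force: [0.6, 0.1, 0.2]
grip_width: 0.001
finger_force: 0.0
```

```bash
python3 -c "
from h import *
s=manip.observe();print(s['tcp_pos'],s['time'])
rows([.52,-.27,.22],-3.3,12)"
```

```text
[0.40077451 0.30060185 0.23912974] 1.1
[-0.0481, -0.0068, 0.0016, np.float64(0.0337)]
[-0.0483, -0.0052, 0.0016, np.float64(0.0337)]
[-0.0484, -0.0035, 0.0016, np.float64(0.0337)]
[-0.0485, -0.0019, 0.0016, np.float64(0.0337)]
[-0.0486, -0.0003, 0.0016, np.float64(0.0337)]
[-0.0486, 0.0014, 0.0016, np.float64(0.0337)]
[-0.0485, 0.003, 0.0016, np.float64(0.0337)]
[-0.0484, 0.0046, 0.0016, np.float64(0.0337)]
[-0.0482, 0.0062, 0.0016, np.float64(0.0337)]
[-0.0479, 0.0079, 0.0016, np.float64(0.0337)]
[-0.0476, 0.0095, 0.0016, np.float64(0.0337)]
[-0.0473, 0.0111, 0.0016, np.float64(0.0337)]
```

Request:
jog_arm --pt "-0.048 -0.007 0.0016 0.034" --pt "-0.048 -0.005 0.0016 0.034" --pt "-0.048 -0.0035 0.0016 0.034" --pt "-0.0485 -0.002 0.0016 0.034" --pt "-0.0485 0 0.0016 0.034"

```text
time: 1.72
tcp_pos: [0.4505, 0.0639, 0.2312]
orientation: [[-0.178, 0.984, -0.0], [0.984, 0.178, 0.0], [0.0, -0.0, -1.0]]
contact_force: [0.3, -0.4, -0.7]
grip_width: -0.0
finger_force: 0.0
```

Request:
jog_arm --pt "-0.0485 0.0015 0.0016 0.034" --pt "-0.0485 0.003 0.0016 0.034" --pt "-0.048 0.0045 0.0016 0.034" --pt "-0.048 0.006 0.0016 0.034" --pt "-0.048 0.008 0.0016 0.034"

```text
time: 2.35
tcp_pos: [0.5005, -0.173, 0.2231]
orientation: [[-0.009, 1.0, -0.0], [1.0, 0.009, 0.0], [0.0, -0.0, -1.0]]
contact_force: [1.3, -0.4, -0.6]
grip_width: -0.002
finger_force: 0.0
```

Request:
jog_arm --pt "-0.0475 0.0095 0.0016 0.034" --pt "-0.047 0.011 0.0016 0.034" --pt "0 0 0 0"

```text
time: 2.72
tcp_pos: [0.5193, -0.2707, 0.2197]
orientation: [[0.064, 0.998, -0.001], [0.998, -0.064, -0.003], [-0.003, -0.001, -1.0]]
contact_force: [0.3, 0.2, -0.5]
grip_width: 0.001
finger_force: 0.0
```

Run:
```python
from h import *
a=snap('wrist','pics/w1.png')['pixels']
cv2.imwrite('pics/w1_b.png',cv2.resize(a[:,:,::-1],(800,600),interpolation=2))
s=manip.observe();print(s['tcp_pos'],s['time'],s['contact_force'])
print(proj('pics/w1.png',[.524,-.256,.085])/.64,proj('pics/w1.png',[.539,-.209,.056])/.64)
```

```text
[ 0.5194631  -0.26793883  0.21944809] 2.775 [-0.25546042  0.05698323 -0.609106  ]
[415.52408998 266.27488213] [434.35419128 181.50681274]
```

View pics/w1_b.png

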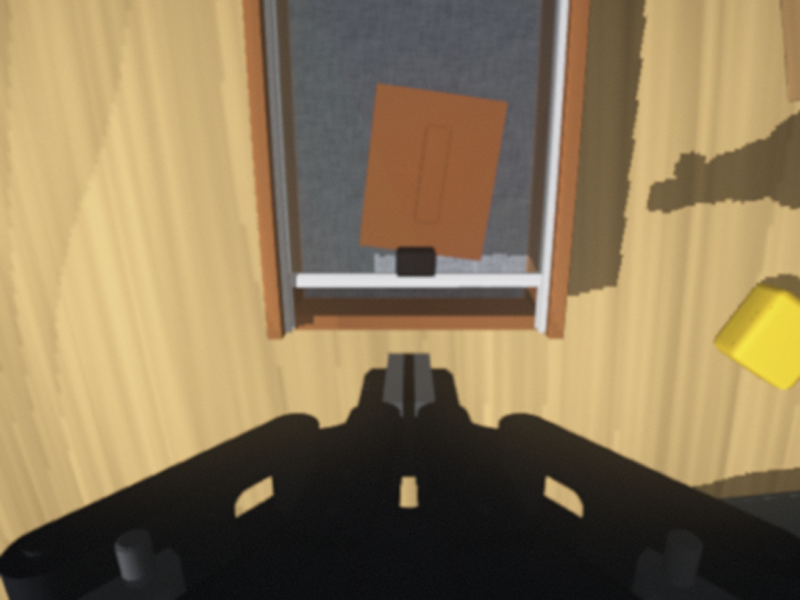

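The wrist view (800x600) shows the knob at (416,260), the lid rib centred at (434,174) and the lid corners at (377,84), (507,102), (481,260) and (361,244). This agrees with the top view to within about 5 mm.

Run:
```python
from h import *
f='pics/w1.png';k=.64
for n,u,v,z in [('knob',416,257,.085),('rib',434,174,.056),('lidc',431.5,172.5,.034),('c1',377,84,.034),('c2',507,102,.034),('c3',481,260,.034),('c4',361,244,.034),('endin',416,300,.057),('doorend',420,287,.065)]:
    print(n,ray(f,u*k,v*k,z).round(4))
rows([.523,-.292,.081],-3.3,6)
```

```text
knob [ 0.5246 -0.2505  0.085 ]
rib [ 0.539  -0.2045  0.056 ]
lidc [ 0.5386 -0.2034  0.034 ]
c1 [ 0.5069 -0.1462  0.034 ]
c2 [ 0.5895 -0.1622  0.034 ]
c3 [ 0.5698 -0.2645  0.034 ]
c4 [ 0.4876 -0.248   0.034 ]
endin [ 0.523  -0.2841  0.057 ]
doorend [ 0.5261 -0.2735  0.065 ]
[-0.004, 0.0008, 0.0231, np.float64(-0.0006)]
[-0.004, 0.0008, 0.0231, np.float64(-0.0006)]
[-0.004, 0.0008, 0.0231, np.float64(-0.0006)]
[-0.004, 0.0008, 0.0231, np.float64(-0.0006)]
[-0.004, 0.0008, 0.0231, np.float64(-0.0006)]
[-0.004, 0.0008, 0.0231, np.float64(-0.0006)]
```

Request:
jog_arm --pt "-0.006 0.001 0.028 0" --pt "-0.006 0.001 0.028 0" --pt "-0.006 0.001 0.028 0" --pt "-0.006 0.001 0.028 0" --pt "0 0 0.026 0"

```text
time: 3.4
tcp_pos: [0.523, -0.2888, 0.081]
orientation: [[0.056, 0.998, -0.0], [0.998, -0.056, 0.001], [0.001, -0.0, -1.0]]
contact_force: [0.5, 0.0, -0.2]
grip_width: 0.002
finger_force: 0.0
```

Request:
jog_arm --pt "0.01 0 0 0" --pt "0.01 0 0 0" --pt "0.015 0 0 0" --pt "0.018 0 0 0" --pt "0.018 0 0 0"

```text
time: 4.03
tcp_pos: [0.5278, -0.2183, 0.0829]
orientation: [[0.057, 0.998, 0.002], [0.998, -0.057, -0.0], [-0.0, 0.002, -1.0]]
contact_force: [0.7, -2.0, 1.9]
grip_width: -0.002
finger_force: 1.0
```

Request:
jog_arm --pt "0.018 0 0 0" --pt "0.018 0 0 0" --pt "0.018 0 0 0" --pt "0.018 0 0 0" --pt "0.018 0 0 0"

```text
time: 4.65
tcp_pos: [0.5324, -0.1287, 0.0821]
orientation: [[0.058, 0.998, 0.0], [0.998, -0.058, -0.0], [-0.0, 0.0, -1.0]]
contact_force: [1.4, -2.1, 0.7]
grip_width: -0.001
finger_force: 1.0
```

```bash
python3 -c "
from h import *
s=manip.observe();print(s['tcp_pos'],s['time'],s['contact_force'])"
```

```text
[ 0.53239169 -0.12866797  0.08206186] 4.65 [ 1.37515447 -2.1407317   0.65445707]
```

Request:
jog_arm --pt "0.008 0 0 0" --pt "0.006 0 0 0" --pt "0 0 0 0" --pt "-0.02 0 0 0"

```text
time: 5.15
tcp_pos: [0.5313, -0.1344, 0.0816]
orientation: [[0.056, 0.998, -0.002], [0.998, -0.056, 0.002], [0.001, -0.002, -1.0]]
contact_force: [0.3, 0.4, 0.4]
grip_width: -0.003
finger_force: 0.0
```

Request:
jog_arm --pt "-0.02 0 -0.05 0.03" --pt "-0.04 0 -0.05 0.04" --pt "-0.04 0 -0.04 0.06" --pt "-0.01 0 0 0" --pt "0 0 0 0" --fingers -0.3

```text
time: 5.78
tcp_pos: [0.5193, -0.2439, 0.22]
orientation: [[0.188, 0.982, -0.002], [0.982, -0.188, 0.002], [0.001, -0.002, -1.0]]
contact_force: [-0.0, 0.4, -0.1]
grip_width: 0.65
finger_force: 0.0
```

Run:
```python
from h import *
a=snap('wrist','pics/w2.png')['pixels']
cv2.imwrite('pics/w2_b.png',cv2.resize(a[:,:,::-1],(800,600),interpolation=2))
s=manip.observe();print(s['tcp_pos'],s['time'],s['contact_force'],s['grip_width'])
print(proj('pics/w2.png',[.539,-.205,.056])/.64)
```

```text
[ 0.51954002 -0.24272615  0.21943304] 5.825 [ 0.39763801  0.41765133 -0.15439655] 0.6508697298594002
[428.47992665 216.38482392]
```

View pics/w2_b.png

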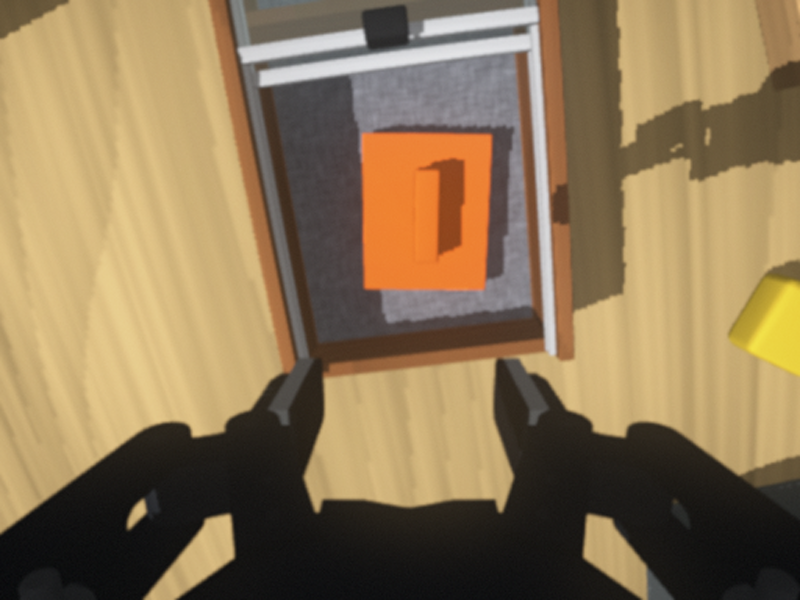

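The door is open and the lid is fully exposed. The rib top is centred at about (426,215), and the lid corners are at (362,133), (492,133), (485,290) and (364,288).

Run:
```python
from h import *
f='pics/w2.png';k=.64
for n,u,v,z in [('rib',426,215,.056),('c1',362,133,.034),('c2',492,133,.034),('c3',485,290,.034),('c4',364,288,.034)]:
    print(n,ray(f,u*k,v*k,z).round(4))
p=ray(f,426*k,215*k,.056)
rows([p[0],p[1],.1],-10.5,3)
```

```text
rib [ 0.5376 -0.2039  0.056 ]
c1 [ 0.5066 -0.1455  0.034 ]
c2 [ 0.59   -0.1615  0.034 ]
c3 [ 0.5697 -0.2652  0.034 ]
c4 [ 0.4859 -0.2476  0.034 ]
[0.0139, 0.0035, 0.0398, np.float64(-0.0014)]
[0.0138, 0.0035, 0.0398, np.float64(-0.0014)]
[0.0138, 0.0035, 0.0398, np.float64(-0.0014)]
```

Request:
jog_arm --pt "0.014 0.0035 0.04 0" --pt "0.014 0.0035 0.04 0" --pt "0.0135 0.0035 0.04 0" --pt "0 0 0.025 0" --pt "0 0 0.02 0"

```text
time: 6.45
tcp_pos: [0.5373, -0.2031, 0.0532]
orientation: [[0.185, 0.983, -0.004], [0.983, -0.185, 0.002], [0.001, -0.004, -1.0]]
contact_force: [0.1, 0.3, -1.0]
grip_width: 0.651
finger_force: 0.0
```

Request:
jog_arm --pt "0 0 0.006 0" --pt "0 0 0 0"

```text
time: 6.7
tcp_pos: [0.5383, -0.2054, 0.0498]
orientation: [[0.187, 0.982, -0.0], [0.982, -0.187, 0.0], [0.0, -0.0, -1.0]]
contact_force: [0.3, -0.4, 0.9]
grip_width: 0.652
finger_force: 0.0
```

Request:
jog_arm --pt "0 0 0 0" --pt "0 0 0 0" --pt "0 0 0 0" --pt "0 0 0 0" --fingers 1 --newtons 70

```text
time: 7.2
tcp_pos: [0.539, -0.2056, 0.051]
orientation: [[0.187, 0.982, 0.002], [0.982, -0.187, 0.0], [0.0, 0.002, -1.0]]
contact_force: [-0.8, -0.1, 5.8]
grip_width: 0.161
finger_force: 69.7
```

Request:
jog_arm --pt "0 0 -0.02 0" --pt "0 0 -0.03 0" --pt "0 0 -0.04 0" --pt "0 0 -0.04 0" --pt "0 0 -0.04 0"

```text
time: 7.82
tcp_pos: [0.5382, -0.2055, 0.2224]
orientation: [[0.187, 0.982, 0.001], [0.982, -0.187, -0.0], [0.0, 0.001, -1.0]]
contact_force: [0.3, 0.2, -1.0]
grip_width: 0.162
finger_force: 69.0
```

Run:
```python
from h import *
s=manip.observe();print(s['tcp_pos'],s['time'],s['contact_force'],s['grip_width'])
# tub rough via top view corners (crop px)
f='pics/top.png'
for u,v in [(22,122),(130,98),(151,187),(40,209)]: print(ray(f,175+u/3.5,185+v/3.5,.06).round(4))
rows([.46,.22,.24],12,10)
```

```text
[ 0.53816473 -0.20550809  0.2223642 ] 7.825 [ 0.34772488  0.15396114 -1.0297627 ] 0.16221092070187107
[0.5594 0.3249 0.06  ]
[0.5801 0.2314 0.06  ]
[0.5028 0.2119 0.06  ]
[0.4841 0.3071 0.06  ]
[0.0403, -0.0157, -0.0018, np.float64(-0.0398)]
[0.0409, -0.014, -0.0018, np.float64(-0.0398)]
[0.0414, -0.0124, -0.0018, np.float64(-0.0398)]
[0.0419, -0.0107, -0.0018, np.float64(-0.0398)]
[0.0423, -0.0091, -0.0018, np.float64(-0.0398)]
[0.0426, -0.0074, -0.0018, np.float64(-0.0398)]
[0.0429, -0.0057, -0.0018, np.float64(-0.0398)]
[0.0431, -0.004, -0.0018, np.float64(-0.0398)]
[0.0432, -0.0022, -0.0018, np.float64(-0.0398)]
[0.0433, -0.0005, -0.0018, np.float64(-0.0398)]
```

Run:
```python
from h import *
rows([.564,.122,.25],12.5,7)
```

```text
[0.0466, -0.0051, -0.0039, np.float64(-0.0581)]
[0.0469, -0.0024, -0.0039, np.float64(-0.0581)]
[0.0469, 0.0003, -0.0039, np.float64(-0.0581)]
[0.0468, 0.003, -0.0039, np.float64(-0.0581)]
[0.0466, 0.0057, -0.0039, np.float64(-0.0581)]
[0.0462, 0.0084, -0.0039, np.float64(-0.0581)]
[0.0456, 0.0111, -0.0039, np.float64(-0.0581)]
```

Request:
jog_arm --pt "0.0465 -0.005 -0.004 -0.058" --pt "0.047 -0.0025 -0.004 -0.058" --pt "0.047 0 -0.004 -0.058" --pt "0.047 0.003 -0.004 -0.058" --pt "0.0465 0.0055 -0.004 -0.058"

```text
time: 8.45
tcp_pos: [0.5562, 0.03, 0.2413]
orientation: [[-0.103, 0.995, 0.001], [0.995, 0.103, 0.0], [0.0, 0.001, -1.0]]
contact_force: [0.7, 0.1, -0.3]
grip_width: 0.168
finger_force: 69.0
```

Request:
jog_arm --pt "0.046 0.0085 -0.004 -0.058" --pt "0.0455 0.011 -0.004 -0.058" --pt "0 0 0 0" --pt "0 0 0 0"

```text
time: 8.95
tcp_pos: [0.5635, 0.1211, 0.2486]
orientation: [[-0.215, 0.977, 0.001], [0.977, 0.215, -0.0], [-0.001, 0.0, -1.0]]
contact_force: [1.0, -0.4, -0.5]
grip_width: 0.163
finger_force: 69.0
```

Run:
```python
from h import *
a=snap('wrist','pics/w3.png')['pixels']
cv2.imwrite('pics/w3_b.png',cv2.resize(a[:,:,::-1],(800,600),interpolation=2))
s=manip.observe();print(s['tcp_pos'],s['time'],s['contact_force'],s['grip_width'])
print(proj('pics/w3.png',[.5316,.2688,.06])/.64)
```

```text
[0.56360929 0.12035181 0.24848621] 9.0 [ 0.64084717 -0.1718909   0.04415179] 0.16579757529089217
[408.98313175  39.12626892]
```

View pics/w3_b.png

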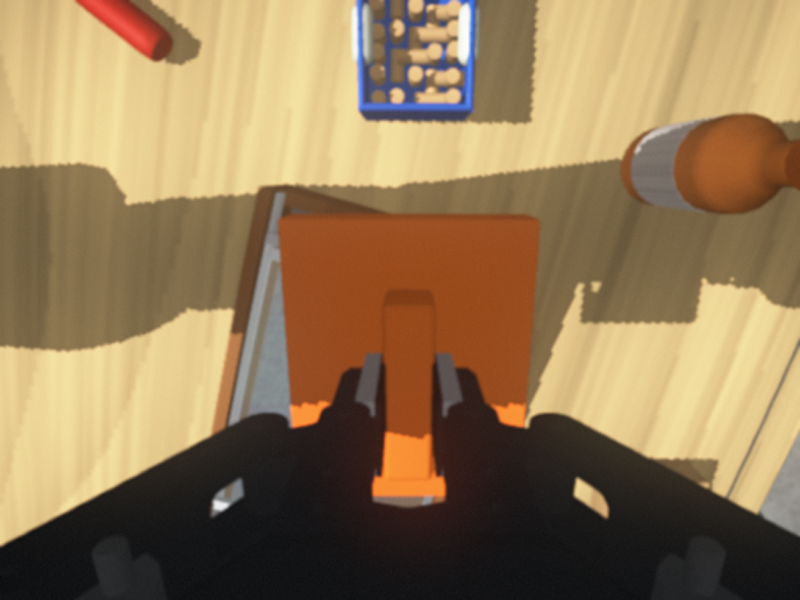

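The wrist view shows the lid held level, with its front edge running (282,217)–(538,217). The tub's near rim runs (360,110)–(472,112), with sides parallel to the tool x axis. I'll back off 50 mm to see the whole tub.

Request:
jog_arm --pt "-0.025 0 0 0" --pt "-0.03 0 -0.02 0" --pt "0 0 0 0" --pt "0 0 0 0"

```text
time: 9.5
tcp_pos: [0.5752, 0.0677, 0.2678]
orientation: [[-0.215, 0.977, -0.0], [0.977, 0.215, 0.001], [0.001, -0.0, -1.0]]
contact_force: [0.2, 0.9, -0.1]
grip_width: 0.166
finger_force: 69.0
```

Run:
```python
from h import *
a=snap('wrist','pics/w4.png')['pixels']
cv2.imwrite('pics/w4_b.png',cv2.resize(a[0:180,150:390][:,:,::-1],None,fx=3.3333,fy=3.3333,interpolation=2))
s=manip.observe();q=np.array(s['tcp_pos']);R=np.array(s['orientation']);print(q,s['time'])
f='pics/w3.png';q3=np.array([.56361,.12035,.24849])
for u,v in [(282,217),(538,217)]: print('lid',(R.T@(ray(f,u*.64,v*.64,q3[2]-.017)-q3)).round(4))
for u,v in [(360,112),(472,112),(358,5),(476,5)]: print('tub',ray(f,u*.64,v*.64,.06).round(4))
```

```text
[0.57497836 0.0684993  0.2674731 ] 9.55
lid [ 0.0548 -0.0403  0.0171]
lid [0.0547 0.0417 0.017 ]
tub [0.5098 0.2191 0.06  ]
tub [0.5812 0.2348 0.06  ]
tub [0.4962 0.2815 0.06  ]
tub [0.5682 0.2974 0.06  ]
```

View pics/w4_b.png

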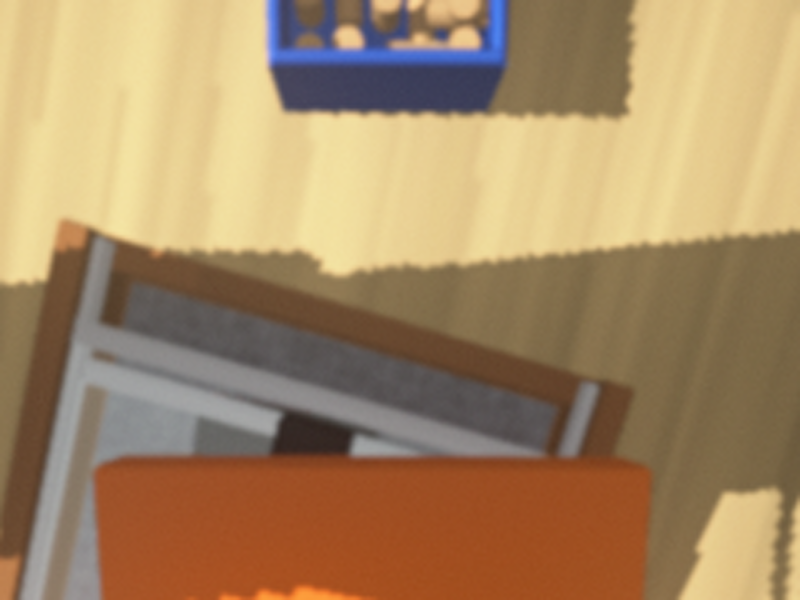

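I moved the wrong way: the tub is now cut off at the top of the picture. I'll move 105 mm forward.

Request:
jog_arm --pt "0.035 0 0.01 0" --pt "0.035 0 0.01 0" --pt "0.035 0 0 0" --pt "0 0 0 0" --pt "0 0 0 0"

```text
time: 10.18
tcp_pos: [0.5525, 0.1707, 0.2475]
orientation: [[-0.217, 0.976, -0.001], [0.976, 0.217, -0.001], [-0.001, -0.001, -1.0]]
contact_force: [0.2, -1.0, 0.1]
grip_width: 0.164
finger_force: 69.0
```

Run:
```python
from h import *
a=snap('wrist','pics/w5.png')['pixels']
cv2.imwrite('pics/w5_b.png',cv2.resize(a[0:150,160:360][:,:,::-1],None,fx=4,fy=4,interpolation=2))
s=manip.observe();q=np.array(s['tcp_pos']);print(q,s['time'])
f='pics/w4.png'
for u,v in [(268,66),(506,66)]: print('tub',ray(f,150+u*.3,v*.3,.059).round(4))
```

```text
[0.55280208 0.17004948 0.24770397] 10.225
tub [0.5088 0.2191 0.059 ]
tub [0.5819 0.2351 0.059 ]
```

View pics/w5_b.png

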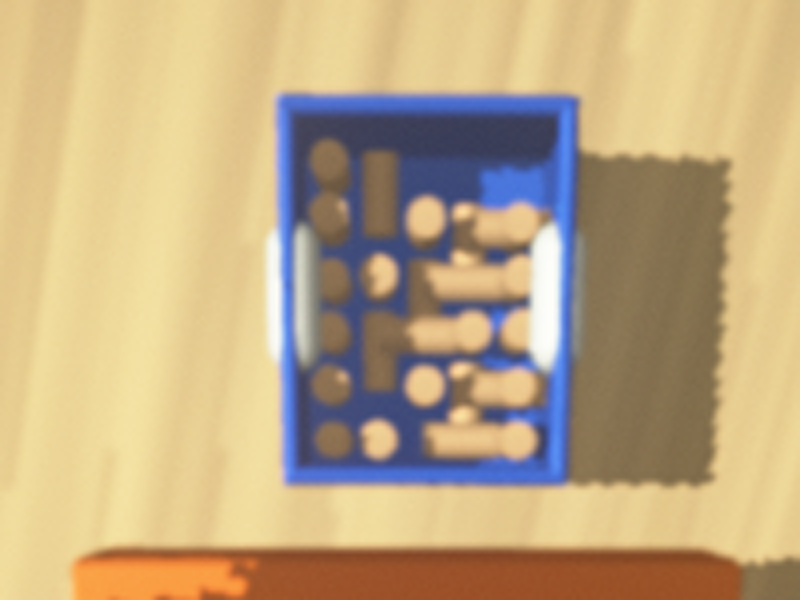

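The whole tub is now visible, with corners in the crop at (278,95), (579,97), (568,485) and (286,484). The lid's front edge is at v≈560, from u=73 to 742.

Run:
```python
from h import *
f='pics/w5.png';s=manip.observe();q=np.array([.5528,.17005,.2477]);R=np.array(s['orientation'])
P=np.array([ray(f,160+u/4,v/4,.06) for u,v in [(278,95),(579,97),(568,485),(286,484)]]);print(P.round(4),P.mean(0).round(4))
print([np.linalg.norm(P[i]-P[i-1]).round(4) for i in range(4)])
for d,sg in [(P[1]-P[0],0),(P[2]-P[3],0),(P[0]-P[3],90),(P[1]-P[2],90)]: print(np.degrees(np.arctan2(d[1],d[0]))-sg)
print('tool',(R.T@(P.mean(0)-q)).round(4))
for z in (.013,.017,.021):
  for u,v in [(73,562),(742,562),(408,552)]: print('lid',z,(R.T@(ray(f,160+u/4,v/4,q[2]-z)-q)).round(4))
```

```text
[[0.4889 0.3125 0.06  ]
 [0.5614 0.3282 0.06  ]
 [0.5817 0.2364 0.06  ]
 [0.5092 0.2206 0.06  ]] [0.5353 0.2744 0.06  ]
[np.float64(0.0942), np.float64(0.0741), np.float64(0.094), np.float64(0.0742)]
12.182747193968815
12.311318006944902
12.450775517104717
12.518732892730625
tool [0.1058 0.0055 0.1876]
lid 0.013 [ 0.0544 -0.0407  0.013 ]
lid 0.013 [0.0545 0.0408 0.013 ]
lid 0.013 [0.0555 0.0001 0.013 ]
lid 0.017 [ 0.054  -0.0418  0.017 ]
lid 0.017 [0.0541 0.0419 0.017 ]
lid 0.017 [0.0552 0.0001 0.017 ]
lid 0.021 [ 0.0537 -0.0429  0.021 ]
lid 0.021 [0.0537 0.043  0.021 ]
lid 0.021 [0.0549 0.0001 0.021 ]
```

Run:
```python
from h import *
rows([.5357,.272,.125],12.35,4)
```

```text
[0.0258, 0.0013, 0.0307, np.float64(0.0004)]
[0.0258, 0.0013, 0.0307, np.float64(0.0004)]
[0.0258, 0.0013, 0.0307, np.float64(0.0004)]
[0.0258, 0.0013, 0.0307, np.float64(0.0004)]
```

Request:
jog_arm --pt "0.035 0.0015 0 0" --pt "0.035 0.0015 0 0" --pt "0.033 0.002 0.04 0" --pt "0 0 0.05 0" --pt "0 0 0.03 0"

```text
time: 10.85
tcp_pos: [0.5347, 0.2713, 0.1255]
orientation: [[-0.215, 0.977, -0.002], [0.977, 0.215, -0.002], [-0.001, -0.002, -1.0]]
contact_force: [-0.5, -0.2, -0.4]
grip_width: 0.166
finger_force: 69.0
```

Request:
jog_arm --pt "0 0 0 0" --pt "0 0 0 0"

```text
time: 11.1
tcp_pos: [0.5368, 0.272, 0.1293]
orientation: [[-0.215, 0.977, 0.002], [0.977, 0.215, 0.001], [0.0, 0.002, -1.0]]
contact_force: [1.0, -0.8, 0.0]
grip_width: 0.167
finger_force: 69.0
```

Run:
```python
from h import *
rows([.5357,.272,.1],12.35,2)
a=snap('scene','pics/s2.png')['pixels']
P=proj('pics/s2.png',[.535,.272,.06]);print(P)
x,y=int(P[0]),int(P[1])
cv2.imwrite('pics/s2_b.png',cv2.resize(a[y-50:y+50,x-65:x+65][:,:,::-1],None,fx=6,fy=6,interpolation=2))
```

```text
[0.0001, -0.0005, 0.0146, np.float64(0.0005)]
[0.0001, -0.0005, 0.0146, np.float64(0.0005)]
[333.61967883 229.83571368]
```

View pics/s2_b.png

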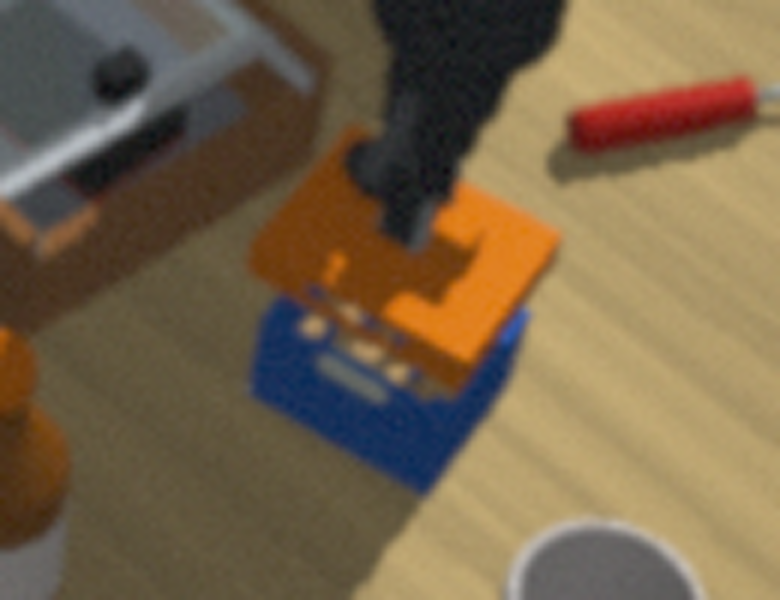

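The scene crop shows the lid held level and square just above the tub. I'll lower it gently.

Request:
jog_arm --pt "0 -0.001 0.01 0" --pt "0 0 0.01 0" --pt "0 0 0.006 0" --pt "0 0 0.003 0" --pt "0 0 0.003 0"

```text
time: 11.78
tcp_pos: [0.5346, 0.2727, 0.0959]
orientation: [[-0.216, 0.976, 0.0], [0.976, 0.216, 0.001], [0.001, 0.0, -1.0]]
contact_force: [0.1, 1.3, 2.0]
grip_width: 0.163
finger_force: 69.2
```

Request:
jog_arm --pt "0 0 0.002 0" --pt "0 0 0.002 0" --pt "0 0 0 0"

```text
time: 12.15
tcp_pos: [0.5351, 0.2727, 0.0924]
orientation: [[-0.216, 0.976, 0.001], [0.976, 0.216, 0.001], [0.001, 0.002, -1.0]]
contact_force: [0.5, 2.6, 3.1]
grip_width: 0.165
finger_force: 69.4
```

Request:
jog_arm --pt "0.001 0 0.002 0" --pt "0 0 0.002 0" --pt "0 0 0 0"

```text
time: 12.52
tcp_pos: [0.5341, 0.2729, 0.0874]
orientation: [[-0.216, 0.976, -0.0], [0.976, 0.216, -0.001], [-0.0, -0.0, -1.0]]
contact_force: [1.3, 1.0, 0.4]
grip_width: 0.166
finger_force: 69.0
```

Request:
jog_arm --pt "0 0 0.002 0" --pt "0 0 0.002 0" --pt "0 0 0 0"

```text
time: 12.9
tcp_pos: [0.5342, 0.2731, 0.0835]
orientation: [[-0.216, 0.976, -0.0], [0.976, 0.216, -0.0], [-0.0, -0.0, -1.0]]
contact_force: [1.9, 0.6, -1.8]
grip_width: 0.164
finger_force: 68.8
```

Request:
jog_arm --pt "0 0 0.002 0" --pt "0 0 0.001 0" --pt "0 0 0 0"

```text
time: 13.28
tcp_pos: [0.5339, 0.2731, 0.081]
orientation: [[-0.216, 0.976, -0.001], [0.976, 0.216, -0.0], [0.0, -0.001, -1.0]]
contact_force: [-1.2, -0.2, 3.4]
grip_width: 0.163
finger_force: 69.4
```

Request:
jog_arm --pt "0 0 0.001 0" --pt "0 0 0.001 0" --pt "0 0 0 0"

```text
time: 13.65
tcp_pos: [0.534, 0.2731, 0.0809]
orientation: [[-0.216, 0.976, -0.001], [0.976, 0.216, 0.001], [0.001, -0.001, -1.0]]
contact_force: [-5.5, -3.6, 17.8]
grip_width: 0.166
finger_force: 71.3
```

Request:
jog_arm --pt "0 0 0.001 0" --pt "0 0 0 0"

```text
time: 13.9
tcp_pos: [0.534, 0.2731, 0.0809]
orientation: [[-0.216, 0.976, -0.001], [0.976, 0.216, 0.001], [0.002, -0.001, -1.0]]
contact_force: [-8.0, -4.3, 24.9]
grip_width: 0.16
finger_force: 72.3
```

Request:
jog_arm --pt "0 0 -0.002 0" --pt "0 0 -0.001 0" --pt "0 0 0 0"

```text
time: 14.28
tcp_pos: [0.5342, 0.2732, 0.081]
orientation: [[-0.216, 0.976, -0.0], [0.976, 0.216, 0.0], [0.0, -0.0, -1.0]]
contact_force: [-1.5, -0.9, 5.1]
grip_width: 0.162
finger_force: 69.7
```

Request:
jog_arm --pt "0 0 0 0" --pt "0 0 0 0" --pt "0 0 0 0" --pt "0 0 -0.015 0" --pt "0 0 -0.03 0" --fingers -0.3

```text
time: 14.9
tcp_pos: [0.5337, 0.2728, 0.1261]
orientation: [[-0.216, 0.976, -0.002], [0.976, 0.216, -0.001], [-0.001, -0.002, -1.0]]
contact_force: [0.5, 1.1, 1.0]
grip_width: 0.652
finger_force: 0.0
```

Request:
jog_arm --pt "0 0 -0.04 0" --pt "0 0 -0.04 0" --pt "-0.04 0 -0.03 0" --pt "-0.05 0 0 0" --pt "-0.05 0 0 0"

```text
time: 15.52
tcp_pos: [0.5651, 0.1353, 0.2377]
orientation: [[-0.217, 0.976, 0.002], [0.976, 0.217, 0.001], [0.001, 0.003, -1.0]]
contact_force: [1.0, 0.4, -0.6]
grip_width: 0.647
finger_force: 0.0
```

Run:
```python
from h import *
a=snap('scene','pics/s3.png')['pixels']
x,y=333,230
cv2.imwrite('pics/s3_b.png',cv2.resize(a[y-50:y+50,x-65:x+65][:,:,::-1],None,fx=6,fy=6,interpolation=2))
print(manip.observe()['time'])
```

```text
15.575
```

View pics/s3_b.png

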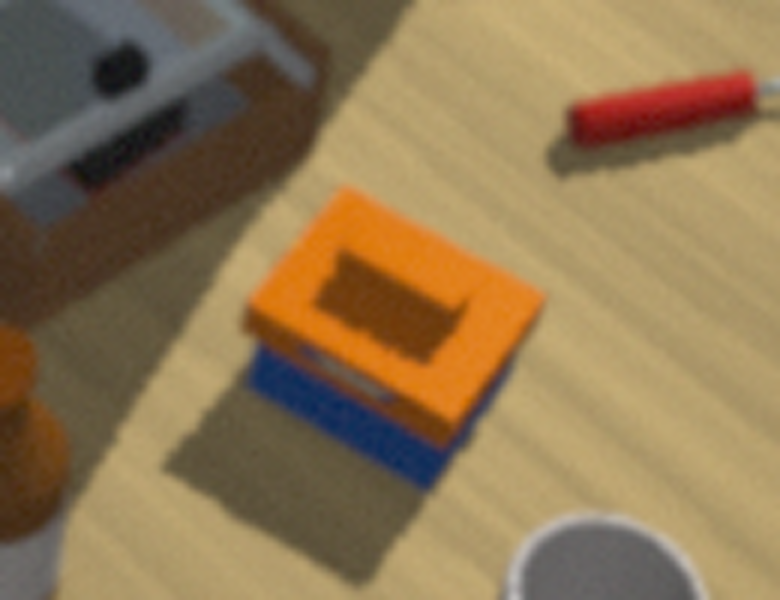

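The scene crop shows the lid seated square, with a catch visible in its window at (365,378). I'll check the corner geometry, then hand in.

Run:
```python
from h import *
for z in (.064,.076):
  P=np.array([ray('pics/s3.png',268+u/6,180+v/6,z) for u,v in [(345,188),(545,296),(452,422),(250,305)]])
  print(z,P.mean(0).round(4),[np.linalg.norm(P[i]-P[i-1]).round(4) for i in range(4)])
```

```text
0.064 [0.5371 0.2754 0.064 ] [np.float64(0.0835), np.float64(0.1035), np.float64(0.0845), np.float64(0.1022)]
0.076 [0.5453 0.2803 0.076 ] [np.float64(0.0823), np.float64(0.1021), np.float64(0.0833), np.float64(0.1007)]
```

```bash
python3 -c "
from station import manip
print(manip.finish_job())"
```

```text
the job is handed in; nothing more can be done
None
```

The job is handed in at about 16 s of the 48 s allowed: the right door was slid under the left one, and the orange lid was lifted out and pressed onto the tub with about 25 N until it stopped firmly at the fully-home height, square in the last picture. The glue bottle and mug were not touched.

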